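# Sort motors, wheel and rubber foot into the sample-marked trays

## Task

Sort the four loose parts in front of the three trays: put each into the tray whose fixed sample, on the pad behind the tray, is the same kind of part (both small motors in one tray, the caster wheel and the smaller rubber foot in theirs). Each part must end up at rest on the floor of its tray, lying the way it lies now and not on top of anything. Leave the mobile phone and the multimeter where they are.

Things in the scene. Friction and masses are not known exactly. Their poses are not given: they have to be found in the camera images.
- motor_a_center (a point): Centre, half-way up, of a loose small motor: silvery cylinder 24 mm thick, 34 mm long, lying along its y (shaft) on a brass-coloured angle bracket; overall 33 mm (x) by 46 mm (y) by 25 mm high. It stands on the bench on its bracket, this point 12 mm above its underside, z up. Grasp it across x (33 mm wide). About 45 g. One of two alike.
- motor_b_center (a point): Centre, half-way up, of a loose small motor: silvery cylinder 24 mm thick, 34 mm long, lying along its y (shaft) on a brass-coloured angle bracket; overall 33 mm (x) by 46 mm (y) by 25 mm high. It stands on the bench on its bracket, this point 12 mm above its underside, z up. Grasp it across x (33 mm wide). About 45 g. One of two alike.
- wheel_center (a point): Centre, half-way up, of a loose black plastic caster wheel lying flat: a disc 62 mm in diameter and 16 mm thick with a spoked face, this point 8 mm above its underside; z is its axis. About 40 g.
- foot_center (a point): Centre, half-way up, of a loose black rubber foot lying flat: a plain disc 48 mm in diameter and 11 mm thick with a small centre hole, this point 5.5 mm above its underside; z is its axis. Smaller and flatter than the wheel. (A still smaller black eight-sided knob near the trays is scenery.) About 22 g.
- motor_tray_floor (a point): Inner floor centre of the motor tray: shallow, open, bare sheet metal, fixed. Inside 112 mm (its x) by 136 mm (y); walls 3 mm thick, rim 46 mm and floor 24 mm above the bench. x points to its back, away from the robot. Behind its back wall, on a pad 24 mm high, a small motor like the two loose ones is fixed for good as sample (its centre 95 mm from here along +x). The three trays are alike but for the samples; places vary.
- wheel_tray_floor (a point): Inner floor centre of the wheel tray: shallow, open, bare sheet metal, fixed. Inside 112 mm (its x) by 136 mm (y); walls 3 mm thick, rim 46 mm and floor 24 mm above the bench. x points to its back, away from the robot. Behind its back wall, on a pad 24 mm high, a caster wheel like the loose one is fixed for good as sample (its centre 95 mm from here along +x). The three trays are alike but for the samples; places vary.
- foot_tray_floor (a point): Inner floor centre of the foot tray: shallow, open, bare sheet metal, fixed. Inside 112 mm (its x) by 136 mm (y); walls 3 mm thick, rim 46 mm and floor 24 mm above the bench. x points to its back, away from the robot. Behind its back wall, on a pad 24 mm high, a rubber foot like the loose one is fixed for good as sample (its centre 95 mm from here along +x). The three trays are alike but for the samples; places vary.
- mobile_center (a point): Centre of a mobile phone lying on the bench to the left of the parts, 165 x 81 x 11 mm, long side along its x. To be left alone.
- meter_center (a point): Centre, 30 mm above the bench, of a black multimeter lying on the bench to the right of the trays, 150 mm (x) by 98 mm (y) by 78 mm high. To be left alone.
Not all that is in view belongs to the job. What is shaped like the part that bears motor_b_center but purple is not meant.

How it is judged:
By the outcome, as a careful person would: the job done as asked, in the order asked, and still so for the second after the job is handed in, with the robot touching nothing.
It also fails if it takes over 90 s, if anything falls off the work surface, if the arm or the gripper's body presses on something with over 40 N, if the wrist force passes 120 N, or if a joint passes its speed limit or range.

## Robot

A 6-joint arm with a two-finger parallel gripper is mounted at the origin on a cart in front of the work surface, level with it; the furniture and walls round the work are solid. World frame = base frame: x ahead of the robot, y to its left, z up, the work surface at z = 0. Lengths are in m, angles in rad, forces in N, time in s.
With the tool pointing down it reaches from about 0.2 to 0.875 m from the base axis. Payload 3.4 kg.
Tool frame: the origin (TCP) lies at the very end of the fingers, on their centre line; the grasp point (between the pads) lies grip_point_offset behind it (grip_point_offset is the distance from the TCP to the grasp point, in m); z points along the fingers, y is the line along which they close (so a half turn about z gives the same grasp; the last joint's range is limited). The gripper opens to 94 mm and grips with 3 to 60 N. Pads are 16 mm wide; open, the fingers measure 119 mm over their backs; the gripper's body (75 mm by 177 mm) begins 78 mm behind the grasp point.
Start: joints at [1.068, 0.276, 1.505, -0, 1.361, -0.121], TCP at [0.214, 0.534, 0.205] pointing down, gripper open.
Joint ranges: [-2.89, 2.89], [-0.75, 2.08], [0.22, 2.7], [-1.18, 4.32], [0.11, 2.71], [-2.7, 2.7]. Speed limits (rad/s): [2.57, 2.57, 3.14, 3.14, 3.14, 3.14].

## Interface

Orientations are given as a unit quaternion [x, y, z, w].
In Python, from bench import state, read_camera, calibration, finish_job, recognise, trace, grip_point_offset gives the robot as it stands. The module is installed in compiled form; this text tells all that it offers.
- The arm moves only by the tool apply_moves, never from a script. Its argument "increments" is a list that holds one entry, the list of rows, each a list of 7 numbers: the shift along the tool's x, y, z in m, then the turn, a rotation vector about the tool's x, y, z in degrees, then the opening, from 0 (shut) to 1 (fully open). A call has 1 to 20 rows; each row shifts and turns the commanded pose from where the row before left it, along the tool's axes as they then stand; what a row does not reach is not made up. A row lasts 1/10 s, in which the tool goes at most 50 mm and 8.59 degrees, less where a joint would pass 70% of its speed; a pose out of reach is approached as far as the arm can. A call with a gripper value outside its range is refused whole. The fingers move at their own pace and stop on an object; "force" is the grip in N (left out, the last holds). Time passes only in rows, so rows that do not move let the fingers close. It gives the time, the measured TCP pose, the force and the opening at its end, in the units of the state.
- state(): the state, without advancing time (a new reading comes with each control period).
- read_camera(name): name is "side" or "top" or "wrist"; returns (picture, depth): 420x560x3 uint8, blue, green, red; 420x560 float32, m along the optical axis (not along the pixel's ray), 0 where there is no reading.
- calibration(name): a dict with "fx", "fy", "cx", "cy" (pixels), "R" (3x3) and "t" (3): a world point X has camera coordinates R X + t; the wrist camera has in their place "hand_eye" (4x4, takes a point from camera to tool coordinates, whose origin is the TCP and whose axes are the flange's). Camera axes: x right, y down, z forward; pixel columns grow to the right and rows downward; lengths in m; the calibration is good to about 2 mm. A picture is of the moment at which its call begins: read the wrist's pose just before it. calibration takes no time and is no camera call.
- finish_job(): hands the job in, once; it reports no verdict.
Trained networks look in the newest picture that a camera, given by its name, has taken for a name from the list of things; names that differ only in an ending like _2 or _b are one class to them, and where a whole thing is asked for, a point or a joint stands for the part that bears it (a point fixed in the world has none). Each returns a list of dicts, best first, with "p" (0 to 1); they miss things now and then, are a little off and sometimes report something else, mostly with a low value. They report only what shows in the picture. A call takes as long as a camera call. They do not tell look-alikes from the thing itself.
- recognise(camera, query): "pixel" ([column, row] in pixels, amid what is visible of it).
- trace(camera, query): "region" (420x560 bool, what is visible of it) and "pixel" ([column, row] in pixels, amid what is visible of it).
The state is a dict: "time": time; "q": joint angles; "qvel": joint speeds; "joint_torque": joint torques, N m; "tcp_pos": TCP position; "eef_rot": TCP orientation; "force": force on the tool from outside, world axes, zero at the start; "torque": the same for the moment, N m; "grip_width": finger opening in m.
Only numpy, scipy, OpenCV 4.12 (cv2) and the standard library are available. Lean on these libraries where they do the work, as an engineer would, in place of code of your own. Each camera call takes 0.05 s, during which the arm holds its last target. There are 200 camera calls.

## Working session

There is one attempt and no reset: what is moved stays moved. The work goes in short steps, Python scripts to look and compute and a tool call to move; the robot and the scene stay as the last step left them, time stands still between calls to the robot, and variables do not carry over. Pictures are saved under pics/ and viewed, on a budget of 14 in all, crops included, one or two more only if the job needs it, and the job is handed in when it is done.

Besides the shell and the picture viewer there is one more tool, called as name(argument=value, ...), one argument or row to a line, values as JSON. apply_moves: Moves the arm, as the interface text tells. Its arguments: {"type":"object","properties":{"increments":{"type":"array","items":{"type":"array","items":{"type":"array","items":{"type":"number"}}}},"force":{"type":"number"}},"required":["increments"]}

```bash
mkdir -p pics; cat > h.py <<'E'
import numpy as np, cv2
from bench import *
from scipy.spatial.transform import Rotation as Ro
def cam(n):
    s=state(); im,d=read_camera(n); return s,im,d
def world(n,s,d,px):
    c=calibration(n); px=np.atleast_2d(px).astype(float)
    z=np.array([d[int(v),int(u)] for u,v in px])
    P=np.c_[(px[:,0]-c['cx'])/c['fx']*z,(px[:,1]-c['cy'])/c['fy']*z,z]
    if 'hand_eye' in c:
        H=np.array(c['hand_eye']); P=P@H[:3,:3].T+H[:3,3]
        return Ro.from_quat(s['eef_rot']).apply(P)+s['tcp_pos']
    return (P-np.array(c['t']))@np.array(c['R'])
E
python3 - <<'E'
from h import *
for n in ['top','side']:
    s,im,d=cam(n); cv2.imwrite(f'pics/{n}1.png',im)
    for q in ['motor_a_center','wheel_center','foot_center','motor_tray_floor','wheel_tray_floor','foot_tray_floor','mobile_center','meter_center']:
        for r in recognise(n,q)[:5]:
            print(n,q,round(r['p'],2),np.round(r['pixel']),world(n,s,d,r['pixel']).round(3))
s=state();print(s['time'],s['eef_rot'],s['grip_width'],grip_point_offset)
print(calibration('wrist'))
E
```

```text
top motor_a_center 0.66 [274. 227.] [[ 0.461 -0.067  0.027]]
top motor_a_center 0.21 [259. 172.] [[ 0.621 -0.023  0.026]]
top wheel_center 0.81 [335. 221.] [[ 0.483 -0.245  0.002]]
top wheel_center 0.29 [118. 226.] [[0.461 0.378 0.013]]
top foot_center 0.64 [168. 228.] [[0.458 0.235 0.011]]
top motor_tray_floor 0.95 [193. 169.] [[0.627 0.169 0.025]]
top wheel_tray_floor 0.9 [333. 163.] [[ 0.652 -0.239  0.026]]
top wheel_tray_floor 0.62 [218. 219.] [[0.483 0.092 0.015]]
top foot_tray_floor 0.87 [261. 170.] [[ 0.626 -0.03   0.029]]
top mobile_center 0.9 [117. 226.] [[0.461 0.38  0.012]]
top meter_center 0.6 [429. 190.] [[ 0.571 -0.512  0.044]]
side wheel_center 0.56 [291. 210.] [[ 0.479 -0.208  0.015]]
side foot_center 0.53 [285. 302.] [[0.448 0.259 0.008]]
side motor_tray_floor 0.83 [220. 271.] [[0.627 0.174 0.021]]
side wheel_tray_floor 0.59 [241. 200.] [[ 0.658 -0.256  0.016]]
side foot_tray_floor 0.57 [234. 230.] [[ 0.635 -0.038  0.022]]
side mobile_center 0.8 [273. 344.] [[0.457 0.399 0.009]]
side mobile_center 0.34 [222. 272.] [[0.622 0.176 0.02 ]]
side meter_center 0.86 [276. 175.] [[ 0.562 -0.463  0.028]]
side meter_center 0.27 [294. 210.] [[ 0.47  -0.221  0.01 ]]
0.9 [1.89746770e-01 9.81833061e-01 6.10177730e-05 1.58247806e-05] 0.09410237975734334 0.0188
{'fx': 308.3688364406651, 'fy': 308.3688364406651, 'cx': 276.34225203890674, 'cy': 212.90059109778065, 'hand_eye': array([[ 2.05320511e-04, -9.69562972e-01, -2.44841992e-01,
         7.19298147e-02],
       [ 9.99999883e-01,  9.19666588e-05,  4.74399913e-04,
        -6.77679818e-04],
       [-4.37443290e-04, -2.44842061e-01,  9.69562878e-01,
        -1.79423609e-01],
       [ 0.00000000e+00,  0.00000000e+00,  0.00000000e+00,
         1.00000000e+00]])}
```

```bash
python3 -c "
import cv2
a=cv2.imread('pics/top1.png');cv2.imwrite('pics/top1c.png',cv2.resize(a[110:270,80:480],None,fx=2,fy=2,interpolation=2))"
```

```text
(no output)
```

View pics/top1c.png

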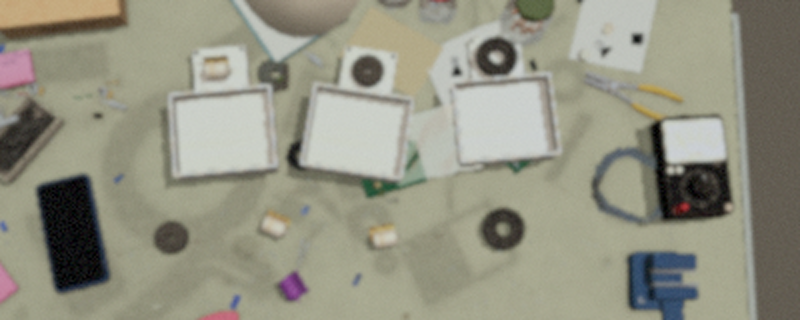

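View pics/side1.png

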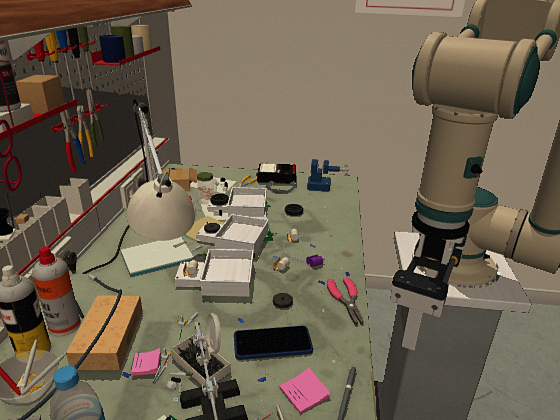

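The parts, trays and samples are clear. In the top view, full-image pixels:

| Item | Pixel |
|---|---|
| Motors | (217,222), (271,228) |
| Purple decoy | (226,253) |
| Foot | (166,228) |
| Wheel | (331,224) |
| Motor tray | (191,175) |
| Foot tray | (258,175) |
| Wheel tray | (332,169) |

Next I align the tool with the world axes and look from close by.

apply_moves(
  increments=[
    [[0,0,0,0,0,-7.3,1],[0,0,0,0,0,-7.3,1],[0,0,0,0,0,-7.3,1],[-0.015,-0.025,0,0,0,0,1],[-0.015,-0.025,0,0,0,0,1],[-0.015,-0.025,0,0,0,0,1],[-0.015,-0.025,0,0,0,0,1],[-0.015,-0.025,0,0,0,0,1],[-0.015,-0.025,0,0,0,0,1],[-0.015,-0.025,0,0,0,0,1],[-0.015,-0.025,0,0,0,0,1],[-0.015,-0.025,0,0,0,0,1],[-0.015,-0.025,0,0,0,0,1],[-0.015,-0.025,0,0,0,0,1],[-0.015,-0.025,0,0,0,0,1],[-0.015,-0.025,0,0,0,0,1],[-0.015,-0.025,0,0,0,0,1],[-0.015,-0.025,0,0,0,0,1]],
  ],
)

```text
time: 2.7
tcp_pos: [0.44, 0.1576, 0.2057]
eef_rot: [-0.0, 1.0, 0.0, 0.0]
force: [0.4, 1.3, 0.7]
grip_width: 0.0941
```

```bash
cat >> h.py <<'E'
def yaw(s): 
    x=Ro.from_quat(s['eef_rot']).as_matrix()[:,0]; return np.degrees(np.arctan2(-x[1],-x[0]))  # 0 = tool x along -world x
def part(n,s,d,reg):
    v,u=np.nonzero(reg); W=world(n,s,d,np.c_[u,v])
    z=np.percentile(W[:,2],[5,50,95]); W=W[W[:,2]>0.004]
    (c,wh,a)=cv2.minAreaRect(W[:,:2].astype(np.float32)*1000)
    return len(u),np.round(c),np.round(wh),round(a),W.mean(0).round(3),z.round(3)
E
python3 - <<'E'
from h import *
s,im,d=cam('wrist'); cv2.imwrite('pics/w1.png',im)
print(s['time'],s['tcp_pos'],yaw(s))
for q in ['motor_a_center','wheel_center','foot_center','motor_tray_floor','foot_tray_floor']:
    for r in trace('wrist',q)[:4]:
        print(q,round(r['p'],2),np.round(r['pixel']),*part('wrist',s,d,r['region']))
E
```

```text
2.7 [0.43997145 0.15764395 0.20566019] 0.021095327739046075
motor_a_center 0.62 [103. 209.] 886 [425.  43.] [ 36. 254.] 18 [ 0.456 -0.057  0.02 ] [0.001 0.019 0.025]
foot_center 0.97 [345. 206.] 1135 [427. 204.] [143.  47.] 56 [0.453 0.243 0.013] [0.009 0.011 0.012]
motor_tray_floor 0.72 [288. 308.] 8349 [536. 165.] [336. 148.] 5 [0.603 0.171 0.036] [0.01  0.025 0.047]
foot_tray_floor 0.67 [154. 346.] 3796 [520.   8.] [172. 390.] 69 [ 0.619 -0.006  0.03 ] [0.01  0.025 0.046]
foot_tray_floor 0.26 [ 99. 210.] 875 [426.  40.] [ 36. 259.] 18 [ 0.456 -0.057  0.021] [0.001 0.019 0.025]
```

View pics/w1.png

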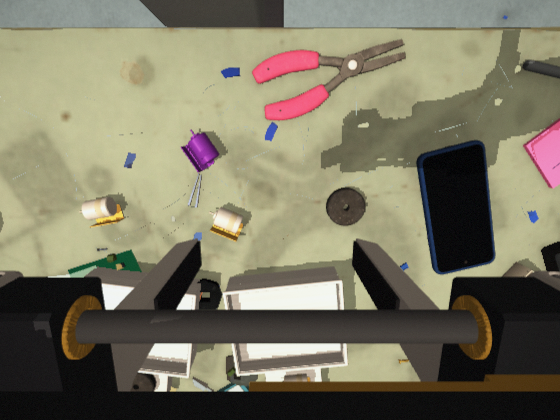

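The wrist view (image down = +x, right = +y) shows motor b at (228,221), motor a at (100,210), the foot at (346,206), the decoy at (200,150) and the phone at (457,207). Next I look at motor b from closer.

apply_moves(
  increments=[
    [[0,-0.022,0.02,0,0,0,1],[0,-0.022,0.02,0,0,0,1],[0,-0.022,0.02,0,0,0,1],[0,0,0,0,0,0,1],[0,0,0,0,0,0,1]],
  ],
)

```text
time: 3.5
tcp_pos: [0.4392, 0.0937, 0.1456]
eef_rot: [-0.0, 1.0, 0.0, -0.0]
force: [0.4, -0.4, 0.5]
grip_width: 0.0943
```

```bash
cat > h2.py <<'E'
from h import *
def topmap(s,d,box,res=0.0005,n='wrist'):
    "points inside world box [x0,x1,y0,y1] above bench"
    v,u=np.nonzero(d>0); W=world(n,s,d,np.c_[u,v]); x0,x1,y0,y1=box
    k=(W[:,0]>x0)&(W[:,0]<x1)&(W[:,1]>y0)&(W[:,1]<y1)
    return np.c_[u,v][k],W[k]
def blob(s,d,box,zmin,zmax):
    p,W=topmap(s,d,box); k=(W[:,2]>zmin)&(W[:,2]<zmax); W=W[k]
    c,wh,a=cv2.minAreaRect(W[:,:2].astype(np.float32)*1000)
    return k.sum(),np.round(c,1),np.round(wh,1),round(a,1),W.mean(0).round(4),W[:,2].max().round(4)
E
python3 - <<'E'
from h2 import *
s,im,d=cam('wrist')
print(s['time'],s['tcp_pos'],yaw(s))
for q in ['motor_a_center']:
    for r in recognise('wrist',q)[:4]: print(q,round(r['p'],2),np.round(r['pixel']),world('wrist',s,d,r['pixel']).round(3)); 
for nm,b in [('mb',(.43,.52,.05,.13)),('ma',(.42,.50,-.11,-.02)),('foot',(.42,.50,.19,.28))]:
    try: print(nm,'all',*blob(s,d,b,.004,.06)); print(nm,'top',*blob(s,d,b,.017,.06))
    except Exception as e: print(nm,e)
cv2.imwrite('pics/w2.png',cv2.resize(im[150:280,60:360],None,fx=2.6,fy=2.6,interpolation=2))
E
```

```text
3.5 [0.43919901 0.09367511 0.14564268] 0.024637885149071195
motor_a_center 0.98 [132. 223.] [[ 0.454 -0.052  0.025]]
motor_a_center 0.29 [  4. 237.] [[ 0.475 -0.204  0.004]]
mb all 995 [468.1  83. ] [65.  75.5] 89.2 [0.4695 0.0923 0.0186] 0.0261
mb top 684 [474.5  95. ] [36.3 32.7] 68.5 [0.4699 0.0964 0.0221] 0.0261
ma all 991 [460.2 -63.8] [33.3 44.1] 11.7 [ 0.4563 -0.0586  0.0192] 0.0267
ma top 710 [459.7 -59.7] [32.4 34.6] 12.7 [ 0.4553 -0.0602  0.0222] 0.0267
foot all 1612 [454.3 243.7] [47.5 47.3] 88.4 [0.4535 0.2427 0.0108] 0.0139
foot zero-size array to reduction operation maximum which has no identityh2.py:10: RuntimeWarning: Mean of empty slice.
  return k.sum(),np.round(c,1),np.round(wh,1),round(a,1),W.mean(0).round(4),W[:,2].max().round(4)
  ret = um.true_divide(
```

View pics/w2.png

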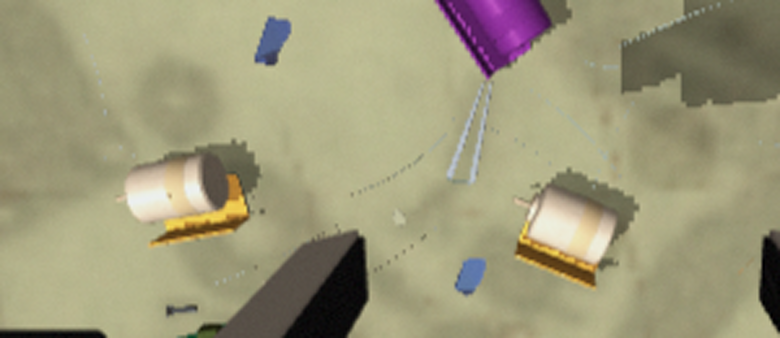

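```bash
python3 - <<'E'
from h2 import *
s,im,d=cam('wrist')
print('mb',*blob(s,d,(.445,.51,.072,.13),.004,.06))
print('mb',*blob(s,d,(.445,.51,.072,.13),.008,.06))
print(s['q'])
s,im,d=cam('top')
for nm,y0,y1 in [('motor',.07,.26),('foot',-.13,.07),('wheel',-.36,-.135)]:
    p,W=topmap(s,d,(.5,.78,y0,y1),n='top')
    k=(W[:,2]>.036)&(W[:,2]<.056)&(W[:,0]<.7)
    m=(W[:,2]>.018)&(W[:,2]<.03)&(W[:,0]<.70)
    for kk in (k,m):
        c,wh,a=cv2.minAreaRect(W[kk][:,:2].astype(np.float32)*1000); print(nm,np.round(c),np.round(wh),round(a,1),W[kk].mean(0).round(3))
    h=W[W[:,2]>.07]; print('tall',len(h),(h.min(0),h.max(0)) if len(h) else '')
for x0 in (.6,.65,.7,.75,.8):
  for y0 in np.arange(-.4,.4,.1):
    _,W=topmap(s,d,(x0,x0+.05,y0,y0+.1),n='top'); 
    if W[:,2].max()>.05: print(round(x0,2),round(y0,2),W[:,2].max().round(3),end='; ')
E
```

```text
mb 918 [472.9  92.6] [45.5 32.9] 65.7 [0.4717 0.0953 0.0195] 0.0264
mb 872 [472.9  92.6] [45.5 32.9] 65.7 [0.4708 0.0956 0.0203] 0.0264
[ 5.48502576e-02  1.31163256e-01  1.85255101e+00  8.43309850e-04
  1.15581614e+00 -1.51784348e+00]
motor [644. 165.] [164. 110.] 81.0 [0.658 0.173 0.045]
motor [649. 167.] [153. 111.] 85.4 [0.645 0.172 0.024]
tall 652 (array([0.72897165, 0.07011801, 0.0789447 ]), array([0.77988041, 0.13604665, 0.24760048]))
foot [624. -25.] [146. 154.] 82.1 [ 0.622 -0.023  0.045]
foot [622. -31.] [161. 175.] 69.6 [ 0.615 -0.024  0.025]
tall 1031 (array([ 0.72763659, -0.02495376,  0.08669627]), array([0.77994117, 0.06996693, 0.23014306]))
wheel [ 636. -235.] [131. 147.] 6.5 [ 0.64  -0.239  0.045]
wheel [ 603. -237.] [203. 141.] 6.0 [ 0.633 -0.236  0.025]
tall 246 (array([ 0.74501934, -0.29872863,  0.0702703 ]), array([ 0.77992682, -0.23282739,  0.10368218]))
0.6 -0.4 0.051; 0.6 -0.1 0.051; 0.6 -0.0 0.05; 0.65 -0.3 0.051; 0.65 -0.2 0.05; 0.65 -0.1 0.051; 0.65 0.1 0.051; 0.65 0.2 0.052; 0.7 -0.3 0.085; 0.7 -0.1 0.125; 0.7 -0.0 0.184; 0.7 0.1 0.159; 0.75 -0.3 0.104; 0.75 -0.2 0.077; 0.75 -0.1 0.182; 0.75 -0.0 0.251; 0.75 0.1 0.247; 0.75 0.3 0.053; 0.8 -0.4 0.052; 0.8 -0.3 0.104; 0.8 -0.2 0.079; 0.8 -0.1 0.288; 0.8 -0.0 0.28; 0.8 0.1 0.225; 0.8 0.3 0.062;
```

apply_moves(
  increments=[
    [[-0.017,0,0,0,0,0,1],[-0.017,-0.001,0,0,0,0,1],[0,0,0,0,0,8.1,1],[0,0,0,0,0,8.1,1],[0,0,0,0,0,8.1,1],[0,0,0,0,0,8.1,1],[0,0,0,0,0,8.1,1],[0,0,0,0,0,8.1,1],[0,0,0,0,0,8.1,1],[0,0,0,0,0,8.1,1],[0,0,0,0,0,8.1,1],[0,0,0,0,0,8.1,1],[0,0,0,0,0,8.1,1],[0,0,0,0,0,8.1,1],[0,0,0,0,0,8.1,1],[0,0,0,0,0,8.1,1],[0,0,0,0,0,0,1]],
  ],
)

```text
time: 5.4
tcp_pos: [0.4739, 0.0924, 0.1461]
eef_rot: [0.835, 0.55, 0.001, 0.0]
force: [0.6, -0.9, -0.1]
grip_width: 0.094
```

```bash
cat >> h2.py <<'E'
def rel(s,c):
    "target world xy -> tool shift"
    R=Ro.from_quat(s['eef_rot']).as_matrix(); v=np.array([c[0],c[1],s['tcp_pos'][2]])-s['tcp_pos']; return (R.T@v).round(4)
E
python3 - <<'E'
from h2 import *
s,im,d=cam('wrist')
b=blob(s,d,(.445,.51,.072,.13),.004,.06)
print(s['time'],s['tcp_pos'],yaw(s)); print('mb',*b, rel(s,b[1]/1000))
print('mt',*blob(s,d,(.445,.51,.072,.13),.017,.06))
print(s['q'])
cv2.imwrite('pics/w3.png',im)
E
```

```text
5.4 [0.47391053 0.09244738 0.14611741] -113.30402296018565
mb 828 [474.2  92.9] [44.1 32. ] 67.2 [0.473  0.0977 0.021 ] 0.0266 [0.0005 0.0001 0.    ]
mt 723 [475.6  96. ] [37.4 31.9] 67.3 [0.4726 0.0974 0.0221] 0.0266
[4.82024672e-02 1.80496267e-01 1.79085515e+00 2.92840817e-04
 1.16881625e+00 4.54820522e-01]
```

View pics/w3.png

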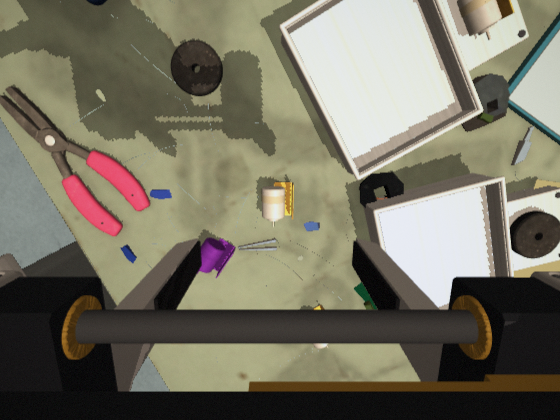

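The motor is aligned with the gripper at px (275,203), and the decoy at (213,255) is clear of the finger path. I descend with the fingers partly open.

apply_moves(
  increments=[
    [[0.001,0,0,0,0,0,0.65],[0.002,0,0.02,0,0,0,0.65],[0,0,0.03,0,0,0,0.65],[0,0,0.03,0,0,0,0.65],[0,0,0.03,0,0,0,0.65],[0,0,0.02,0,0,0,0.65],[0,0,0.01,0,0,0,0.65],[0,0,0,0,0,0,0.65],[0,0,0,0,0,0,0.2],[0,0,0,0,0,0,0.2],[0,0,0,0,0,0,0.2],[0,0,0,0,0,0,0.2],[0,0,0,0,0,0,0.2]],
  ],
  force=15,
)

```text
time: 6.75
tcp_pos: [0.4753, 0.0945, 0.0062]
eef_rot: [0.836, 0.549, 0.001, 0.0]
force: [-0.6, 0.1, 3.8]
grip_width: 0.0325
```

apply_moves(
  increments=[
    [[0,0,-0.02,0,0,0,0.2],[0,0,-0.03,0,0,0,0.2],[0,0,-0.03,0,0,0,0.2],[0,0,-0.03,0,0,-7.6,0.2],[0,0,-0.01,0,0,-7.6,0.2],[0,0,0,0,0,-7.6,0.2],[0.015,0.02,0,0,0,0,0.2],[0.015,0.02,0,0,0,0,0.2],[0.015,0.02,0,0,0,0,0.2],[0.015,0.02,0,0,0,0,0.2],[0.015,0.02,0,0,0,0,0.2],[0.015,0.02,0,0,0,0,0.2],[0.015,0.02,0,0,0,0,0.2],[0,0,0,0,0,0,0.2],[0,0,0,0,0,0,0.2]],
  ],
)

```text
time: 8.25
tcp_pos: [0.6148, 0.1979, 0.1248]
eef_rot: [0.71, 0.704, -0.001, -0.0]
force: [-1.0, -0.4, -0.3]
grip_width: 0.0326
```

```bash
cat >> h2.py <<'E'
def tray(n,s,d,c,rad=.11):
    "fit tray floor: points at z~.024 near c, connected"
    p,W=topmap(s,d,(c[0]-rad,c[0]+rad,c[1]-rad,c[1]+rad),n=n)
    out=[]
    for lo,hi in ((.019,.029),(.040,.050)):
        m=W[(W[:,2]>lo)&(W[:,2]<hi)]
        g=np.zeros((220,220),np.uint8); ij=((m[:,:2]-np.array(c)+rad)*1000).astype(int).clip(0,219); g[ij[:,0],ij[:,1]]=1
        g=cv2.morphologyEx(g,cv2.MORPH_CLOSE,np.ones((5,5)))
        if lo<.03: g=cv2.morphologyEx(g,cv2.MORPH_OPEN,np.ones((9,9)))
        k,l,st,_=cv2.connectedComponentsWithStats(g); b=1+np.argmax(st[1:,4])
        i=np.argwhere(l==b).astype(np.float32); cc,wh,a=cv2.minAreaRect(i)
        out.append(((np.array(cc)/1000+np.array(c)-rad).round(3),np.round(wh),round(a,1)))
    return out
E
python3 - <<'E'
from h2 import *
s,im,d=cam('wrist'); print(s['tcp_pos'],yaw(s),s['grip_width'])
for nm,c in [('m',(.627,.171)),('f',(.627,-.028)),('w',(.645,-.237))]:
    print(nm,'wrist',tray('wrist',s,d,c)) if nm=='m' else 0
cv2.imwrite('pics/w4.png',im)
s,im,d=cam('top')
for nm,c in [('m',(.627,.171)),('f',(.627,-.028)),('w',(.645,-.237))]: print(nm,tray('top',s,d,c))
E
```

```text
[0.61482053 0.19785731 0.12480875] -90.54306044746015 0.032626171521840455
m wrist [(array([0.602, 0.197]), array([113.,  80.]), 6.6), (array([0.602, 0.193]), array([123., 103.]), 6.2)]
m [(array([0.608, 0.169]), array([108., 133.]), 6.1), (array([0.694, 0.18 ]), array([34., 21.]), 90.0)]
f [(array([ 0.611, -0.024]), array([136., 109.]), 82.0), (array([ 0.599, -0.088]), array([ 25., 122.]), 76.6)]
w [(array([ 0.634, -0.237]), array([109., 134.]), 6.5), (array([ 0.63 , -0.167]), array([ 42., 126.]), 75.7)]
```

View pics/w4.png

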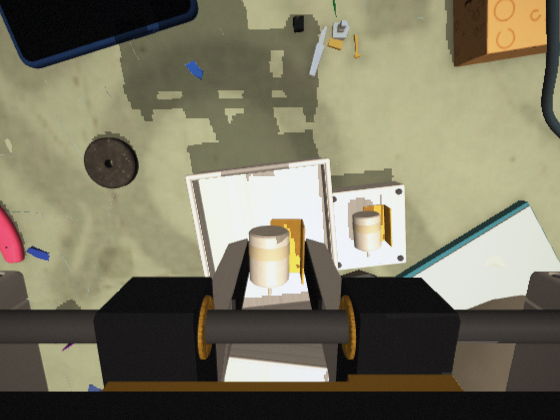

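The tray fit is sound: motor tray centre (0.608,0.169), yaw about 6°. The held motor is at px (270,257), and the tray and its motor sample at (367,230) match. Placing it on the +y side.

apply_moves(
  increments=[
    [[0.004,-0.01,0,0,0,0,0.2],[0,0,0.02,0,0,-6.5,0.2],[0,0,0.02,0,0,0,0.2],[0,0,0.02,0,0,0,0.2],[0,0,0.015,0,0,0,0.2],[0,0,0.01,0,0,0,0.2],[0,0,0.006,0,0,0,0.2],[0,0,0.003,0,0,0,0.2],[0,0,0,0,0,0,0.2],[0,0,0,0,0,0,0.45],[0,0,0,0,0,0,0.5],[0,0,0,0,0,0,0.5],[0,0,-0.01,0,0,0,0.5],[0,0,-0.02,0,0,0,0.5],[0,0,-0.03,0,0,0,0.5],[0,0,-0.03,0,0,0,0.5],[0,0,-0.02,0,0,0,0.5],[0,0,0,0,0,0,0.5]],
  ],
)

```text
time: 10.15
tcp_pos: [0.6082, 0.2028, 0.1459]
eef_rot: [0.67, 0.743, 0.003, 0.002]
force: [0.3, 1.2, 0.8]
grip_width: 0.0466
```

```bash
python3 - <<'E'
from h2 import *
s,im,d=cam('wrist'); print(s['time'],s['tcp_pos'],yaw(s),s['grip_width'],s['q'])
print(*blob(s,d,(.57,.65,.165,.23),.028,.06))
cv2.imwrite('pics/w5.png',im[100:,130:430])
s=state();
print('to ma', rel(s,(.459,-.062)))
E
```

```text
10.15 [0.60817552 0.20277558 0.14585719] -84.07158922877196 0.046620016980514774 [2.13301439e-01 4.05398719e-01 1.45795762e+00 9.89656860e-05
 1.27007371e+00 1.09806228e-01]
980 [605.  200.7] [32.5 44.3] 7.0 [0.602  0.2046 0.0448] 0.0502
to ma [-0.2478 -0.1743 -0.0009]
```

View pics/w5.png

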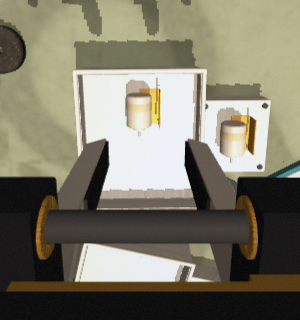

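Motor b sits upright in its tray at (0.605,0.201), px (140,110) in the crop. On to motor a.

apply_moves(
  increments=[
    [[-0.025,-0.0175,0,0,0,0,0.65],[-0.025,-0.0175,0,0,0,0,0.65],[-0.025,-0.0175,0,0,0,0,0.65],[-0.025,-0.0175,0,0,0,0,0.65],[-0.025,-0.0175,0,0,0,0,0.65],[-0.025,-0.0175,0,0,0,0,0.65],[-0.025,-0.0175,0,0,0,0,0.65],[-0.025,-0.0175,0,0,0,0,0.65],[-0.025,-0.0175,0,0,0,0,0.65],[-0.023,-0.0165,0,0,0,0,0.65],[0,0,0.02,0,0,-5.8,0.65],[0,0,0.02,0,0,0,0.65],[0,0,0,0,0,0,0.65],[0,0,0,0,0,0,0.65]],
  ],
)

```text
time: 11.6
tcp_pos: [0.4575, -0.0622, 0.1007]
eef_rot: [0.631, 0.776, -0.0, -0.001]
force: [-0.0, -1.0, -0.2]
grip_width: 0.0608
```

```bash
python3 - <<'E'
from h2 import *
s,im,d=cam('wrist'); print(s['time'],s['tcp_pos'],yaw(s),s['grip_width'])
for lo in (.004,.017):
    b=blob(s,d,(.425,.495,-.1,-.03),lo,.035); print(*b,rel(s,b[1]/1000))
E
```

```text
11.6 [ 0.45746499 -0.0622      0.10070187] -78.28327297182828 0.060830966737276185
1154 [460.8 -63.9] [32.5 44.8] 11.2 [ 0.4571 -0.06    0.0205] 0.0262 [-0.0023  0.0029 -0.    ]
965 [460.1 -60.5] [32.4 37.6] 11.6 [ 0.4567 -0.0606  0.0222] 0.0262 [ 0.0011  0.0029 -0.    ]
```

apply_moves(
  increments=[
    [[0.001,0.003,0.01,0,0,0,0.65],[0,0,0.025,0,0,0,0.65],[0,0,0.025,0,0,0,0.65],[0,0,0.02,0,0,0,0.65],[0,0,0.01,0,0,0,0.65],[0,0,0.005,0,0,0,0.65],[0,0,0,0,0,0,0.65],[0,0,0,0,0,0,0.2],[0,0,0,0,0,0,0.2],[0,0,0,0,0,0,0.2],[0,0,0,0,0,0,0.2],[0,0,0,0,0,0,0.2],[0,0,-0.02,0,0,0,0.2],[0,0,-0.03,0,0,0,0.2],[0,0,-0.03,0,0,0,0.2],[0,0,-0.03,0,0,0,0.2],[0,0,-0.01,0,0,0,0.2],[0,0,0,0,0,5.8,0.2],[0,0,0,0,0,0,0.2]],
  ],
)

```text
time: 13.55
tcp_pos: [0.4606, -0.0608, 0.1261]
eef_rot: [0.67, 0.743, -0.0, -0.0]
force: [0.7, 0.2, -1.3]
grip_width: 0.0326
```

```bash
python3 - <<'E'
from h2 import *
s=state(); print(s['time'],s['tcp_pos'],yaw(s),s['grip_width'],rel(s,(.612,.136)))
E
```

```text
13.55 [ 0.46060253 -0.06078897  0.12607501] -84.0738393506801 0.032622951897075946 [ 0.1801  0.1709 -0.    ]
```

apply_moves(
  increments=[
    [[0.02,0.019,0,0,0,0,0.2],[0.02,0.019,0,0,0,0,0.2],[0.02,0.019,0,0,0,0,0.2],[0.02,0.019,0,0,0,0,0.2],[0.02,0.019,0,0,0,0,0.2],[0.02,0.019,0,0,0,0,0.2],[0.02,0.019,0,0,0,0,0.2],[0.02,0.019,0,0,0,0,0.2],[0.022,0.019,0,0,0,0,0.2],[0,0,0,0,0,0,0.2],[0,0,0,0,0,0,0.2]],
  ],
)

```text
time: 14.65
tcp_pos: [0.6113, 0.1379, 0.1247]
eef_rot: [0.669, 0.744, -0.001, -0.001]
force: [-0.3, -0.6, -0.0]
grip_width: 0.0329
```

apply_moves(
  increments=[
    [[0,0,0.02,0,0,0,0.2],[0,0,0.02,0,0,0,0.2],[0,0,0.02,0,0,0,0.2],[0,0,0.015,0,0,0,0.2],[0,0,0.01,0,0,0,0.2],[0,0,0.006,0,0,0,0.2],[0,0,0.003,0,0,0,0.2],[0,0,0,0,0,0,0.2],[0,0,0,0,0,0,0.45],[0,0,0,0,0,0,0.5],[0,0,0,0,0,0,0.5],[0,0,-0.01,0,0,0,0.5],[0,0,-0.02,0,0,0,0.5],[0,0,-0.03,0,0,0,0.5],[0,0,-0.03,0,0,0,0.5],[0,0,-0.02,0,0,0,0.5],[0,0,0,0,0,0,0.7]],
  ],
)

```text
time: 16.35
tcp_pos: [0.6148, 0.1382, 0.1468]
eef_rot: [0.67, 0.743, 0.003, 0.003]
force: [0.9, -0.1, -0.6]
grip_width: 0.0519
```

```bash
python3 - <<'E'
from h2 import *
s,im,d=cam('wrist'); print(s['time'],s['tcp_pos'],yaw(s),s['grip_width'])
print('a',*blob(s,d,(.57,.65,.11,.165),.028,.06));print('b',*blob(s,d,(.57,.65,.17,.23),.028,.06))
b=blob(s,d,(.42,.49,.205,.28),.006,.02); print('foot',*b,rel(s,b[1]/1000))
cv2.imwrite('pics/w6.png',im)
E
```

```text
16.35 [0.61478843 0.13819784 0.14683735] -84.06510029052605 0.0518844809043626
a 962 [612.4 134.7] [33.6 43.6] 8.7 [0.6086 0.1389 0.0448] 0.0503
b 1079 [605.3 200.1] [32.8 44.6] 8.1 [0.6021 0.2026 0.0453] 0.0501
foot 2175 [455.7 244.3] [47.6 47.8] 52.7 [0.4565 0.2446 0.0107] 0.0132 [ 0.122  -0.1473 -0.0012]
```

View pics/w6.png

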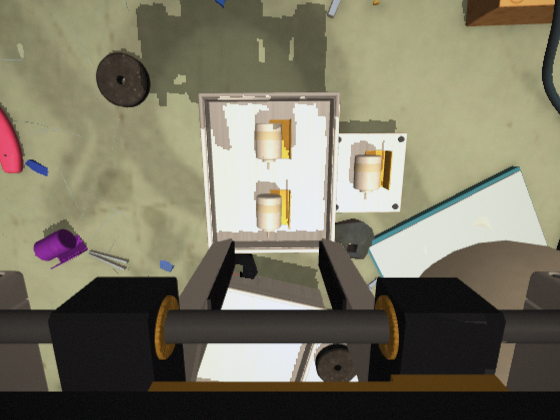

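Both motors are upright on the tray floor, at px (268,142) and (268,212). Now the foot, at px (122,80).

apply_moves(
  increments=[
    [[0.015,-0.0185,0,0,0,0,0.85],[0.015,-0.0185,0,0,0,0,0.85],[0.015,-0.0185,0,0,0,0,0.85],[0.015,-0.0185,0,0,0,0,0.85],[0.015,-0.0185,0,0,0,0,0.85],[0.015,-0.0185,0,0,0,0,0.85],[0.015,-0.0185,0,0,0,0,0.85],[0.015,-0.0185,0.02,0,0,0,0.85],[0,0,0.02,0,0,0,0.85],[0,0,0,0,0,0,0.85],[0,0,0,0,0,0,0.85]],
  ],
)

```text
time: 17.5
tcp_pos: [0.4522, 0.2416, 0.1017]
eef_rot: [0.67, 0.743, -0.001, -0.0]
force: [0.1, -0.3, -0.1]
grip_width: 0.0797
```

```bash
python3 - <<'E'
from h2 import *
s,im,d=cam('wrist'); print(s['time'],s['tcp_pos'],yaw(s),s['grip_width'])
b=blob(s,d,(.42,.49,.205,.28),.006,.02); print('foot',*b,rel(s,b[1]/1000))
E
```

```text
17.5 [0.45223523 0.2416198  0.10174414] -84.07440805347295 0.07965506567904677
foot 2089 [455.2 244.8] [46.6 47.5] 5.7 [0.4551 0.2455 0.011 ] 0.0137 [ 0.0029  0.0033 -0.    ]
```

apply_moves(
  increments=[
    [[0.003,0.003,0.01,0,0,0,0.85],[0,0,0.025,0,0,0,0.85],[0,0,0.025,0,0,0,0.85],[0,0,0.02,0,0,0,0.85],[0,0,0.012,0,0,0,0.85],[0,0,0.0065,0,0,0,0.85],[0,0,0,0,0,0,0.85],[0,0,0,0,0,0,0.4],[0,0,0,0,0,0,0.4],[0,0,0,0,0,0,0.4],[0,0,0,0,0,0,0.4],[0,0,0,0,0,0,0.4]],
  ],
)

```text
time: 18.75
tcp_pos: [0.4557, 0.2453, 0.0045]
eef_rot: [0.67, 0.743, 0.0, 0.0]
force: [-0.4, -0.4, 2.1]
grip_width: 0.0474
```

apply_moves(
  increments=[
    [[0,0,-0.02,0,0,0,0.4],[0,0,-0.03,0,0,0,0.4],[0,0,-0.03,0,0,0,0.4],[0,0,-0.03,0,0,0,0.4],[0,0,-0.01,0,0,0,0.4],[0,0,0,0,0,0,0.4]],
  ],
)

```text
time: 19.35
tcp_pos: [0.4563, 0.2456, 0.1252]
eef_rot: [0.67, 0.743, 0.002, 0.001]
force: [0.1, 0.3, 0.0]
grip_width: 0.0471
```

```bash
python3 - <<'E'
from h2 import *
s=state(); print(s['time'],s['tcp_pos'],yaw(s),s['grip_width'],rel(s,(.607,-.024)))
E
```

```text
19.35 [0.45627678 0.24556752 0.12520242] -84.07036311639939 0.04707899844487124 [-2.837e-01  1.221e-01  1.000e-04]
```

apply_moves(
  increments=[
    [[-0.0235,0.01,0,0,0,0,0.4],[-0.0235,0.01,0,0,0,0,0.4],[-0.0235,0.01,0,0,0,0,0.4],[-0.0235,0.01,0,0,0,0,0.4],[-0.0235,0.01,0,0,0,0,0.4],[-0.0235,0.01,0,0,0,0,0.4],[-0.0235,0.01,0,0,0,0,0.4],[-0.0235,0.01,0,0,0,0,0.4],[-0.0235,0.01,0,0,0,0,0.4],[-0.0235,0.01,0,0,0,0,0.4],[-0.0235,0.01,0,0,0,0,0.4],[-0.024,0.012,0,0,0,0,0.4],[0,0,0,0,0,0,0.4],[0,0,0,0,0,0,0.4]],
  ],
)

```text
time: 20.75
tcp_pos: [0.6045, -0.0231, 0.1218]
eef_rot: [0.67, 0.742, -0.001, -0.002]
force: [-0.5, 1.0, -0.9]
grip_width: 0.0474
```

```bash
python3 - <<'E'
from h2 import *
s,im,d=cam('wrist'); print(s['time'],s['tcp_pos'],yaw(s),s['grip_width'])
print(tray('wrist',s,d,(.611,-.024)))
cv2.imwrite('pics/w7.png',im)
E
```

```text
20.75 [ 0.60450979 -0.02307942  0.12180736] -84.14409121838031 0.04736464792472546
[(array([ 0.608, -0.008]), array([110., 114.]), 82.0), (array([ 0.607, -0.019]), array([143., 123.]), 82.1)]
```

View pics/w7.png

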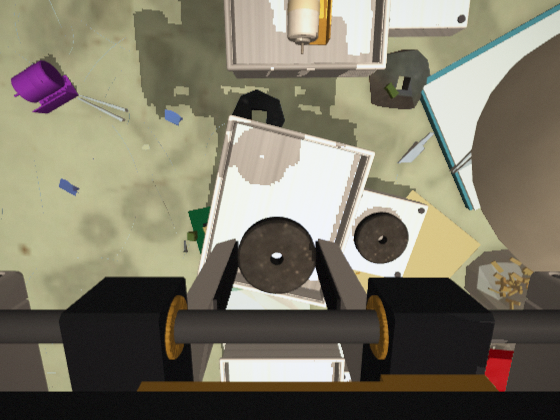

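The foot is held level at px (277,257), over the foot tray, with the matching foot sample at (381,237). Placing it.

apply_moves(
  increments=[
    [[0.003,0,0.02,0,0,0,0.4],[0,0,0.02,0,0,0,0.4],[0,0,0.02,0,0,0,0.4],[0,0,0.015,0,0,0,0.4],[0,0,0.01,0,0,0,0.4],[0,0,0.005,0,0,0,0.4],[0,0,0.002,0,0,0,0.4],[0,0,0,0,0,0,0.4],[0,0,0,0,0,0,0.62],[0,0,0,0,0,0,0.66],[0,0,0,0,0,0,0.66],[0,0,-0.01,0,0,0,0.66],[0,0,-0.02,0,0,0,0.66],[0,0,-0.03,0,0,0,0.66],[0,0,-0.03,0,0,0,0.66],[0,0,-0.02,0,0,0,0.66],[0,0,0,0,0,0,0.66],[0,0,0,0,0,0,0.66]],
  ],
)

```text
time: 22.6
tcp_pos: [0.6055, -0.0202, 0.1423]
eef_rot: [0.67, 0.743, 0.0, 0.0]
force: [-0.2, 1.0, -0.3]
grip_width: 0.0619
```

```bash
python3 - <<'E'
from h2 import *
s,im,d=cam('wrist'); print(s['time'],s['tcp_pos'],yaw(s),s['grip_width'])
print('foot',*blob(s,d,(.565,.645,-.065,.025),.03,.04))
s,im,d=cam('top')
for r in trace('top','wheel_center')[:3]: print(r['p'],r['pixel'],*part('top',s,d,r['region']))
s=state(); print(rel(s,(.473,-.237)))
E
```

```text
22.6 [ 0.60549386 -0.0202154   0.14228074] -84.07413153046859 0.06192060757405514
foot 1861 [605.  -20.8] [46.4 47.8] 6.4 [ 0.6049 -0.02    0.035 ] 0.0375
0.65 [333.0, 224.0] 349 [ 399. -165.] [ 59. 270.] 47 [ 0.473 -0.233  0.022] [0.001 0.014 0.019]
[-0.2022 -0.1532  0.0003]
```

apply_moves(
  increments=[
    [[-0.022,-0.017,0,0,0,0,1],[-0.022,-0.017,0,0,0,0,1],[-0.022,-0.017,0,0,0,0,1],[-0.022,-0.017,0,0,0,0,1],[-0.022,-0.017,0,0,0,0,1],[-0.022,-0.017,0,0,0,0,1],[-0.022,-0.017,0,0,0,0,1],[-0.022,-0.017,0,0,0,0,1],[-0.026,-0.017,0.01,0,0,0,1],[0,0,0.02,0,0,0,1],[0,0,0,0,0,0,1],[0,0,0,0,0,0,1]],
  ],
)

```text
time: 23.95
tcp_pos: [0.4737, -0.2364, 0.1111]
eef_rot: [0.67, 0.743, -0.0, -0.001]
force: [-0.2, 0.4, 0.7]
grip_width: 0.0942
```

```bash
python3 - <<'E'
from h2 import *
s,im,d=cam('wrist'); print(s['time'],s['tcp_pos'],yaw(s),s['grip_width'],s['q'])
b=blob(s,d,(.43,.515,-.28,-.19),.008,.03); print('wheel',*b,rel(s,b[1]/1000))
cv2.imwrite('pics/w8.png',im)
E
```

```text
23.95 [ 0.47367095 -0.23641138  0.11109141] -84.08451601329153 0.0941802831271055 [-5.94638378e-01  2.81282372e-01  1.74740361e+00  3.51445845e-04
  1.11550078e+00 -6.98039703e-01]
wheel 3040 [ 473.  -234.1] [60.3 62. ] 7.2 [ 0.473  -0.2329  0.0143] 0.0183 [ 0.0024 -0.0004  0.    ]
```

View pics/w8.png

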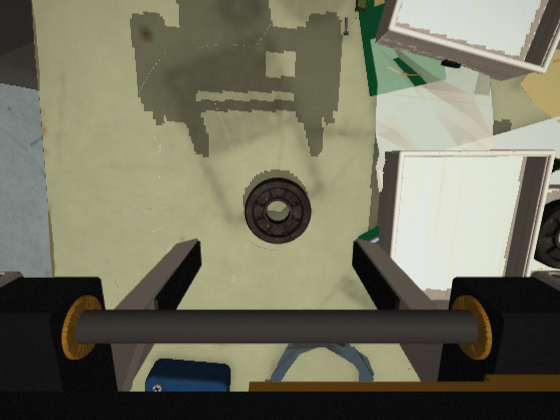

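The wheel is centred between the fingers at px (277,210) and clear of neighbours. Grasping it.

apply_moves(
  increments=[
    [[0.002,0,0.02,0,0,0,1],[0,0,0.025,0,0,0,1],[0,0,0.025,0,0,0,1],[0,0,0.02,0,0,0,1],[0,0,0.012,0,0,0,1],[0,0,0.005,0,0,0,1],[0,0,0,0,0,0,1],[0,0,0,0,0,0,0.55],[0,0,0,0,0,0,0.55],[0,0,0,0,0,0,0.55],[0,0,0,0,0,0,0.55],[0,0,0,0,0,0,0.55]],
  ],
)

```text
time: 25.2
tcp_pos: [0.4741, -0.2351, 0.0053]
eef_rot: [0.67, 0.743, 0.0, 0.0]
force: [-0.6, -0.7, 2.0]
grip_width: 0.0601
```

apply_moves(
  increments=[
    [[0,0,-0.02,0,0,0,0.55],[0,0,-0.03,0,0,0,0.55],[0,0,-0.03,0,0,0,0.55],[0,0,-0.03,0,0,0,0.55],[0,0,-0.01,0,0,0,0.55],[-0.002,0.02,0,0,0,0,0.55],[-0.002,0.02,0,0,0,0,0.55],[-0.002,0.02,0,0,0,0,0.55],[-0.002,0.02,0,0,0,0,0.55],[-0.002,0.02,0,0,0,0,0.55],[-0.002,0.02,0,0,0,0,0.55],[-0.002,0.02,0,0,0,0,0.55],[-0.004,0.016,0,0,0,0,0.55],[0,0,0,0,0,0,0.55],[0,0,0,0,0,0,0.55]],
  ],
)

```text
time: 26.7
tcp_pos: [0.63, -0.2364, 0.1235]
eef_rot: [0.67, 0.743, -0.001, -0.001]
force: [0.1, -0.5, -0.2]
grip_width: 0.0604
```

```bash
python3 - <<'E'
from h2 import *
s,im,d=cam('wrist'); print(s['time'],s['tcp_pos'],yaw(s),s['grip_width'])
print(tray('wrist',s,d,(.634,-.237)), rel(s,(.630,-.237)))
cv2.imwrite('pics/w9.png',im)
E
```

```text
26.7 [ 0.62998009 -0.23637756  0.12354737] -84.06371359921256 0.06044219427157001
[(array([ 0.627, -0.213]), array([113.,  95.]), 5.9), (array([ 0.653, -0.207]), array([180., 100.]), 3.7)] [-0.0006 -0.     -0.    ]
```

View pics/w9.png

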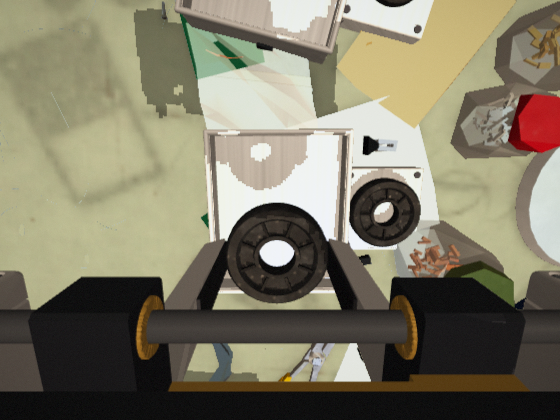

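The wheel is held level at px (277,253) over the tray, with the wheel sample at (385,212). Placing it.

apply_moves(
  increments=[
    [[0,0,0.02,0,0,0,0.55],[0,0,0.02,0,0,0,0.55],[0,0,0.02,0,0,0,0.55],[0,0,0.015,0,0,0,0.55],[0,0,0.01,0,0,0,0.55],[0,0,0.005,0,0,0,0.55],[0,0,0.003,0,0,0,0.55],[0,0,0,0,0,0,0.55],[0,0,0,0,0,0,0.72],[0,0,0,0,0,0,0.76],[0,0,0,0,0,0,0.76],[0,0,-0.01,0,0,0,0.76],[0,0,-0.02,0,0,0,0.76],[0,0,-0.03,0,0,0,0.76],[0,0,-0.03,0,0,0,0.76],[0,-0.02,-0.03,0,0,0,0.76],[0,-0.04,-0.02,0,0,0,0.76],[0,-0.04,0,0,0,0,0.76],[0,-0.04,0,0,0,0,0.76],[0,0,0,0,0,0,0.76]],
  ],
)

```text
time: 28.75
tcp_pos: [0.487, -0.2507, 0.1732]
eef_rot: [0.67, 0.742, -0.001, -0.001]
force: [0.6, 0.5, 0.0]
grip_width: 0.0716
```

```bash
python3 - <<'E'
from h2 import *
s,im,d=cam('wrist'); print(s['time'],s['tcp_pos'],s['force'],s['grip_width'])
print('wheel',*blob(s,d,(.585,.675,-.28,-.19),.03,.06))
cv2.imwrite('pics/w10.png',im)
s,im,d=cam('top')
cv2.imwrite('pics/top2.png',cv2.resize(im[110:270,80:480],None,fx=2,fy=2))
E
```

```text
28.75 [ 0.48704448 -0.25068804  0.17321186] [0.56064022 0.50249195 0.00621214] 0.07155136142258142
wheel 2559 [ 629.2 -235.7] [61.4 60.6] 77.5 [ 0.6284 -0.2347  0.0381] 0.0424
```

View pics/w10.png

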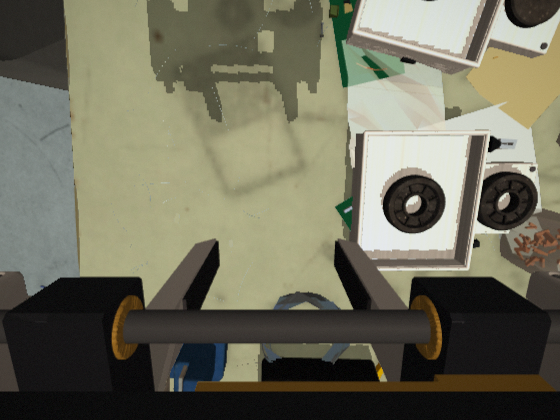

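View pics/top2.png

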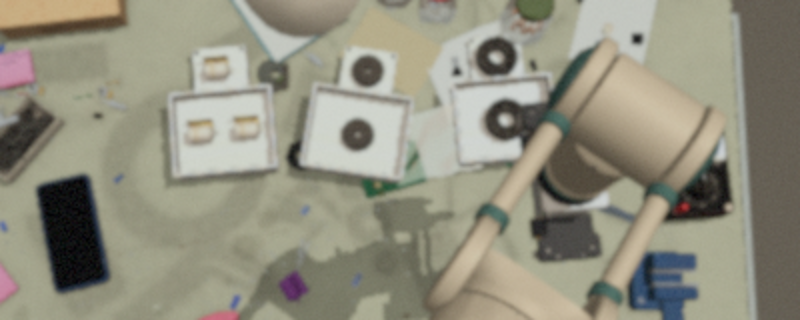

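The wheel lies flat in its tray (px (414,203) in the wrist view). The top view shows both motors, the foot and the wheel in the right trays. The phone and multimeter haven't moved, and the gripper is clear.

```bash
python3 -c "
from bench import *
print(finish_job())"
```

```text
the job is handed in; nothing more can be done
None
```

All four parts are sorted and the job is handed in, at about 29 s of the 90 s allowed.

- **Motors:** both stand upright on their brackets in the left tray, with a gap between them. Their tops measured 50 mm above the bench, which fits the tray floor plus the part height.
- **Foot:** it lies flat in the middle tray, with its top at 35 mm.
- **Wheel:** it lies flat in the right tray, with its rim at about 40 mm.

The last wrist and top pictures show every part in the tray with its matching sample. The phone lies where it was, and so does the multimeter as far as it shows: the arm partly hid it in the last top view. The purple look-alike was not handled, and the gripper was empty and clear of everything. Force readings between moves stayed within a few newtons.

The only disagreement was over the tray positions. The recognised tray points were 1–2 cm off my depth fits, and I used the fits. No checks failed.

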